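# Find the tight spot of a reaction wheel and lock the rotor on it

## Robot

A 7-joint arm with a two-finger parallel gripper is mounted at the origin on the work surface. World frame = base frame: x ahead of the robot, y to its left, z up, the work surface at z = 0. Lengths are in m, angles in rad, forces in N, time in s.
With the tool pointing down it reaches from about 0.4 to 0.9 m from the base axis. Payload 5.5 kg.
Tool frame: the origin (TCP) lies midway between the tips of the shut fingers; the grasp point (between the pads) lies 19 mm behind it (manip.grip_depth is the distance from the TCP to the grasp point, in m); z points along the fingers, x is the direction in which the jaws open and shut, and the axes are right-handed (so a half turn about z gives the same grasp; the last joint's range is limited). The gripper opens to 92 mm and grips with 3 to 60 N. Pads are 19 mm wide; open, the fingers measure 130 mm over their backs; the gripper's body (75 mm by 190 mm) begins 47 mm behind the grasp point.
Start: joints at [-0.914, 0.501, -0.427, 1.55, 0.221, 1.138, -0.21], TCP at [0.249, 0.6, 0.227] pointing down, gripper open.
Joint ranges: [-2.88, 2.88], [-0.31, 2.03], [-1.54, 1.56], [0.2, 2.42], [-1.41, 4.55], [0.19, 2.02], [-2.57, 2.57]. Speed limits (rad/s): [2.57, 2.57, 3.14, 3.14, 3.14, 3.14, 3.14].

## Interface

Orientations are given as a unit quaternion [x, y, z, w].
In Python, from bench import manip, effector, viewer gives the robot as it stands. Calls block until the motion is done:
- manip.move_pose(position, orientation): joint-space move of the TCP to a pose.
- manip.servo_line(position, ori=None, vel=0.15): straight line of the TCP; ori=None keeps the orientation; vel is the mean speed in m/s.
- manip.movej(angles): joint-space move.
- effector.open_jaws() and effector.close(f_grip=None): open the fingers fully, or close them until they stop; f_grip is the grip in N (None keeps the last).
- manip.sleep(seconds).
- manip.solve_ik(position, orientation): joint angles nearest the present ones, or None.
- viewer.get_image(name): name is "side" or "top" or "wrist"; returns the picture (400x640x3 uint8, red, green, blue); there is no depth.
- viewer.get_calibration(name): a dict with "vfov" (degrees; the focal length in pixels is half the picture's height over the tangent of half this angle, whatever the lens; pixels are square), "cx", "cy" (the principal point, pixels), "eye" and "attitude" of the camera in the world. Camera axes: x right, y down, z forward; pixel columns grow to the right and rows downward; lengths in m; the calibration is good to about 2 mm. A picture is of the moment at which its call begins: read the wrist's pose just before it. get_calibration takes no time and is no camera call; for the wrist camera it gives the pose at the moment of the call.
A pose or a line that the arm cannot do raises manip.PlanningError and nothing moves.
- manip.hand_in(): hands the job in, once; it reports no verdict.
Readings, each from a call of its own:
- manip.current_clock(): time.
- manip.current_q(): joint angles.
- manip.current_joint_velocities(): joint speeds.
- manip.current_tau(): joint torques, N m.
- manip.current_tool_pos(): TCP position.
- manip.current_tcp_rot(): TCP orientation.
- manip.current_force(): force on the tool from outside, world axes, zero at the start.
- manip.current_wrist_torque(): the same for the moment, N m.
- manip.current_finger_gap(): finger opening in m.
Only numpy, scipy, OpenCV 4.12 (cv2) and the standard library are available. Lean on these libraries where they do the work, as an engineer would, in place of code of your own. Each camera call takes 0.05 s, during which the arm holds its last target.

## Task

The reaction wheel on the fixture rubs inside its housing at one place in its turn. Turn the rotor round by its peg, never faster than one turn a second, feel where the drag rises and falls again, and leave the rotor standing on the middle of that tight spot. Then push the rotor lock in gently, just until its rubber shoe bears firmly on the rim, and let go, with the other things on the bench left where they are.

Things in the scene. Friction and masses are not known exactly. Their poses are not given: they have to be found in the camera images.
- wheel_centre (a point): Point on the upright axis of the reaction wheel, level with the top of the rotor's rim, 66 mm above the bench. The wheel lies flat: steel rotor of 160 mm diameter with a thick rim (18 mm wide, standing 14 mm above the web), in a round open aluminium housing of 184 mm diameter whose lip is 52 mm above the bench. Nothing shows where it rubs.
- peg_top (a point): Top centre of the turning peg: an upright dark steel sleeve, 14 mm in diameter, from 61 to 117 mm above the bench, that spins freely on a pin fixed in the rotor's web 48 mm from the wheel's axis. Pinch it and carry it round the axis like a crank; the gripper need not turn with it.
- rotor (a joint): Rotor angle, rad, anticlockwise from above, many turns either way; 0: peg towards the fixture's +x. Bearing drag is about 0.6 N at the peg. At one unknown angle in each turn it rubs: drag starts some 10 degrees before it, peaks near it at 9 to 14 N at the peg while moving, and ends 10 degrees past it, the same both ways; stopped there, a few N stay on the peg. The rotor stays where it is left.
- lock_knob (a point): Top centre of the lock's knob, 100 mm above the bench: an upright black knob of 14 mm diameter, straight from 70 to 100 mm above the bench, on the outer end of the rotor lock's slide, 143 mm from the wheel's axis when the lock is out. The guide below it is up to 64 mm high. The slide moves straight towards the wheel's axis.
- lock (a joint): Travel of the lock's slide, m: 0 fully out (as at the start), growing towards the rotor, at most 0.022. The slide stays where it is left and takes about 4 N to push. The shoe meets the rim after about 9 mm; from there the push rises by about 4 N a millimetre, since the shoe sits on a stiff spring.
- lock_shoe: Black rubber shoe on the inner end of the slide, 20 mm wide, 12 mm high, 8 mm thick; origin at the centre of its front face, which looks at the rim. 57 mm above the bench.
- stand: The fixture, fixed to the bench: dark steel plate 200 mm (its x) by 310 mm (its y), 12 mm thick, with the wheel's housing in the middle. Origin on the bench under the wheel's axis; the rotor lock stands at its -y end.
- cover: Round aluminium cover of the wheel lying on the bench, 194 mm in diameter, 34 mm high; origin under its centre. Leave alone.
- screw_cup: Small steel cup standing on the fixture's +y end, 42 mm wide, 18 mm high; origin under its centre. Leave alone.
- lock_nut: Dark steel ring nut lying on the fixture's +y end, 32 mm wide, 8 mm high; origin under its centre. Leave alone.
- torque_driver: Screwdriver with a black handle, 190 mm long, lying on the bench along its own x; origin near its middle. Leave alone.
- tweezers: Steel tweezers, about 117 mm long, lying on the bench along their own x. Leave alone.
- bearing_box: Flat clear box with a bearing, 70 by 70 mm, 28 mm high; origin under its centre. Leave alone.

How it is judged:
On the way:
1. the rotor stands still within about 6 degrees of the middle of its tight spot (rotor_c0 marks the rotor's high spot, spot_on_housing the place where it rubs, both inside, out of sight) (horizontal distance between rotor_c0 and spot_on_housing below 0.008 m and velocity of joint rotor between -0.1 and 0.1 rad/s), for 0.2 s.
At the end, for the whole second after the job is handed in: The rotor stands within 8 mm along its rim (about 6 degrees) of the middle of its tight spot, the lock's rubber shoe presses on the rim with more than 1 N, and everything is let go (horizontal distance between rotor_c0 and spot_on_housing below 0.008 m and contact force between lock_shoe and rotor above 1 N); the robot touches nothing.
It fails at once if the lock shoe was rammed against the rim (over 18 N) (contact force between lock_shoe and rotor above 18 N).
It fails at once if the rotor was spun (faster than one turn a second) (velocity of joint rotor above 6.28 rad/s or velocity of joint rotor below -6.28 rad/s).
It fails at once if another thing on the bench was pushed aside (over 20 mm) (distance of any of cover, screw_cup, lock_nut, torque_driver, tweezers, bearing_box from where it was at the start of the episode above 0.02 m).
It also fails if it takes over 67 s, if anything falls off the work surface, if the arm or the gripper's body presses on something with over 40 N, if the wrist force passes 120 N, or if a joint passes its speed limit or range.

## Working session

There is one attempt and no reset: what is moved stays moved. The work goes in short steps, each a Python script; the robot and the scene stay as the last script left them, time stands still between calls to the robot, and variables do not carry over. Pictures are saved under pics/ and viewed, and the job is handed in when it is done.

```bash
ls; mkdir -p pics; python3 - <<'E'
from bench import manip, effector, viewer
import cv2
for n in ["side","top","wrist"]:
    im=viewer.get_image(n); cv2.imwrite(f"pics/{n}0.png",im[:,:,::-1]); print(n,viewer.get_calibration(n))
print(manip.current_clock(),manip.current_tool_pos(),manip.current_tcp_rot(),manip.current_force())
E
```

```text
pics
side {'vfov': 55.942039356871874, 'cx': 317.5817168804392, 'cy': 201.3056471533878, 'eye': array([0.8316147 , 0.82615297, 0.68187118]), 'attitude': array([ 0.14428162,  0.8666588 , -0.46919093, -0.08913594])}
top {'vfov': 52.09248165157559, 'cx': 322.112823639688, 'cy': 203.6760650815231, 'eye': array([0.33752796, 0.00952673, 1.15223858]), 'attitude': array([-0.67650012,  0.72945832, -0.07360327,  0.06943131])}
wrist {'vfov': 66.20715960850072, 'cx': 320.0032797876572, 'cy': 199.2994518956605, 'eye': array([0.18211635, 0.62839058, 0.38298935]), 'attitude': array([0.8236544 , 0.54956542, 0.077085  , 0.11674406])}
0.15 [0.24922041 0.59973069 0.22592434] [ 8.31758023e-01  5.55137838e-01 -6.42498862e-04  3.99171169e-04] [-0.63754947 -0.39608433  0.23261201]
```

View pics/top0.png

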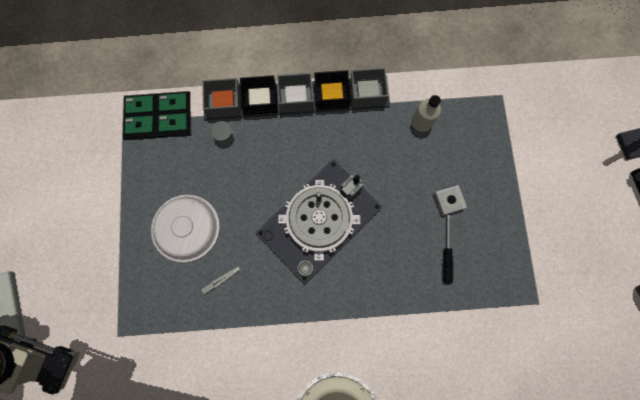

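View pics/side0.png

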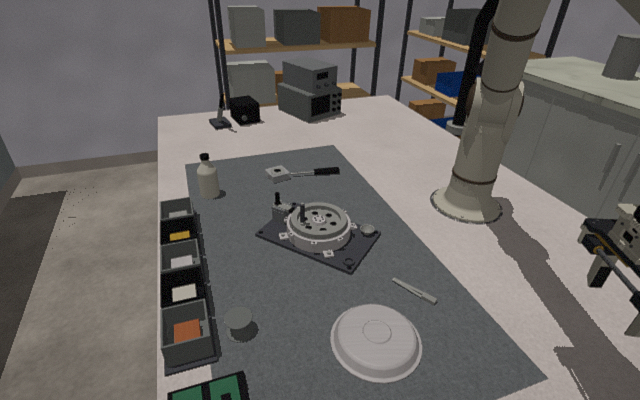

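The top view shows the fixture near (320,217), the lock up and right at (352,185), and the peg near (319,200). I'll enlarge it to read the pixels.

```bash
cat > h.py <<'E'
from bench import manip, effector, viewer
import cv2, numpy as np
from scipy.spatial.transform import Rotation as R
def ray(n,u,v,z,cal=None):
    c=cal or viewer.get_calibration(n)
    f=200/np.tan(np.radians(c['vfov']/2))
    d=R.from_quat(c['attitude']).apply([(u-c['cx'])/f,(v-c['cy'])/f,1])
    e=np.array(c['eye']); return e+d*(z-e[2])/d[2]
def proj(n,p,cal=None):
    c=cal or viewer.get_calibration(n)
    f=200/np.tan(np.radians(c['vfov']/2))
    q=R.from_quat(c['attitude']).inv().apply(np.array(p)-c['eye'])
    return q[:2]/q[2]*f+[c['cx'],c['cy']]
E
python3 - <<'E'
import cv2
a=cv2.imread('pics/top0.png')[145:295,245:395]; cv2.imwrite('pics/top0c.png',cv2.resize(a,(600,600),interpolation=cv2.INTER_CUBIC))
a=cv2.imread('pics/side0.png')[180:280,245:395]; cv2.imwrite('pics/side0c.png',cv2.resize(a,(750,500),interpolation=cv2.INTER_CUBIC))
E
```

```text
(no output)
```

View pics/top0c.png

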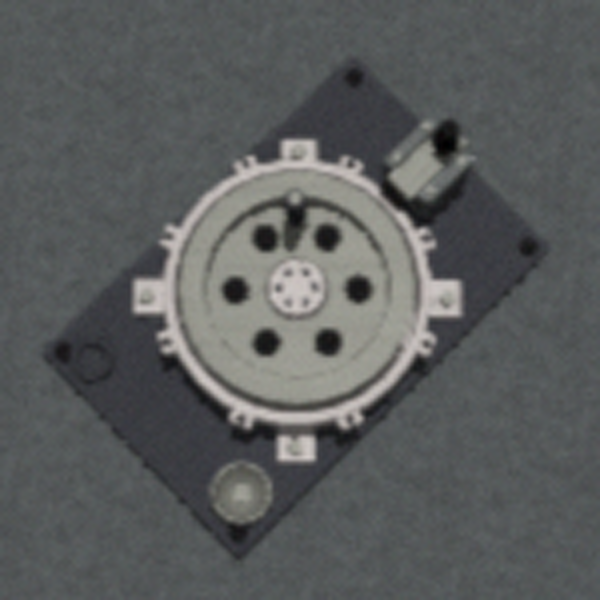

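View pics/side0c.png

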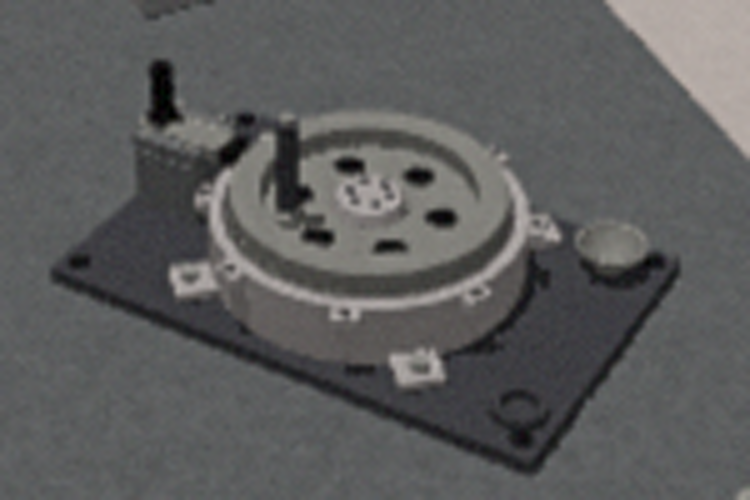

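Top crop: the rotor centre is about (297,287), the peg top (296,198) and the knob top (450,128). Side crop: the peg top is (288,118) and the knob top (161,66).

```bash
python3 - <<'E'
from h import *
t=lambda u,v:((u-1.5)/4+245,(v-1.5)/4+145)
s=lambda u,v:((u-2)/5+245,(v-2)/5+180)
W=ray('top',*t(297.5,287),.066)
print('W',W)
P=ray('top',*t(296,198),.117);K=ray('top',*t(450,128),.1)
Ps=ray('side',*s(288,118),.117);Ks=ray('side',*s(161,66),.1)
Ws=ray('side',*s(368,195),.06)
print('P',P,Ps,np.linalg.norm((P-W)[:2]));print('K',K,Ks,np.linalg.norm((K-W)[:2])); print('Ws',Ws)
for n,f in(('cupcorner',(238,558)),('left',(45,357)),('top',(350,58)),('right',(548,250))): print(n,ray('top',*t(*f),.012))
d=K-W;print('lock az',np.degrees(np.arctan2(d[1],d[0])),'peg az',np.degrees(np.arctan2(*(P-W)[[1,0]])))
E
```

```text
W [0.52611338 0.00560032 0.066     ]
P [0.57574927 0.00244824 0.117     ] [0.57372999 0.00425253 0.117     ] 0.04973586789154305
K [ 0.61957051 -0.10332257  0.1       ] [ 0.62005349 -0.09628864  0.1       ] 0.14352153535103723
Ws [0.52854592 0.01112785 0.06      ]
cupcorner [0.35113697 0.05978077 0.012     ]
left [0.49919664 0.18549524 0.012     ]
top [ 0.70113157 -0.04509952  0.012     ]
right [ 0.54865929 -0.17384091  0.012     ]
lock az -49.37001763696356 peg az -3.633633388778309
```

Everything agrees to a few mm: the radii come out at 50 and 143.5 mm, and the lock azimuth at about -48.8° from the plate edges. I'll take a wrist view from closer in.

```bash
cat >> h.py <<'E'
def down(azdeg):
    a=np.radians(azdeg)/2; return np.array([np.cos(a),np.sin(a),0,0])
E
python3 - <<'E'
from h import *
o=down(41.2)
p=[0.575,-0.045,0.25]
print(manip.solve_ik(p,o), manip.solve_ik(p,down(41.2+180)))
manip.move_pose(p,o)
print(manip.current_clock(),manip.current_tool_pos(),manip.current_q().round(3) if hasattr(manip.current_q(),'round') else manip.current_q())
c=viewer.get_calibration('wrist'); im=viewer.get_image('wrist'); print(c)
import pickle; pickle.dump(c,open('w1.pkl','wb')); cv2.imwrite('pics/w1.png',im[:,:,::-1])
print(manip.current_force(), [proj('wrist',q,c) for q in([.526,.0056,.066],[.575,.0033,.117],[.62,-.1,.1])])
E
```

```text
[ 0.01004228  0.31468784  0.02662613  1.72754347 -0.00924883  1.09948297
  0.7586367 ] [-0.78854464  0.53631926  1.13533344  1.75243101 -0.52140567  1.19471948
 -1.92843594]
2.7083 [ 0.57513881 -0.04340958  0.24989038] [ 0.009  0.315  0.025  1.727 -0.009  1.099  0.759]
{'vfov': 66.20715960850072, 'cx': 320.0032797876572, 'cy': 199.2994518956605, 'eye': array([0.52759697, 0.01236119, 0.40700088]), 'attitude': array([0.92657164, 0.34924222, 0.04949082, 0.13055854])}
[-0.04587143  0.0662009   1.10897499] [array([314.55481009, 114.9427774 ]), array([351.2629579 , 153.08012544]), array([315.49940647, 249.48165606])]
```

View pics/w1.png

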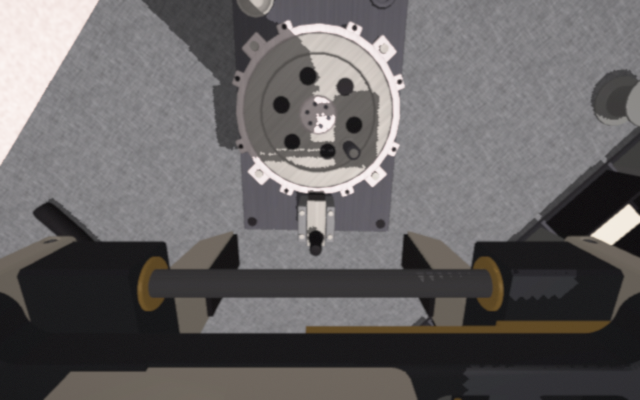

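```bash
python3 - <<'E'
import cv2
a=cv2.imread('pics/w1.png')[15:265,215:415]; cv2.imwrite('pics/w1c.png',cv2.resize(a,(480,600),interpolation=cv2.INTER_CUBIC))
a=cv2.imread('pics/w1.png')[125:265,260:400]; cv2.imwrite('pics/w1d.png',cv2.resize(a,(560,560),interpolation=cv2.INTER_CUBIC))
E
```

```text
(no output)
```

View pics/w1c.png

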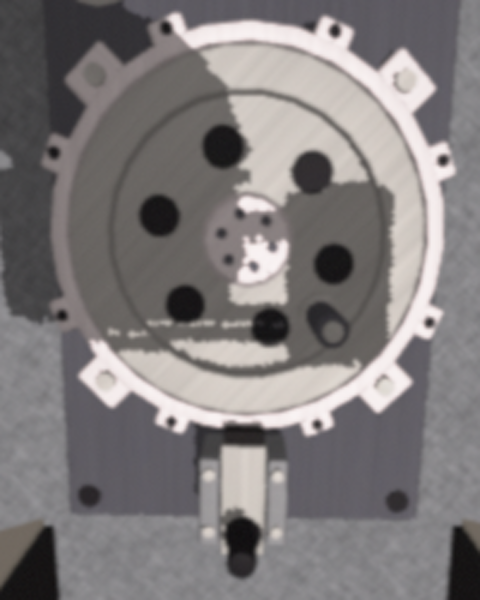

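View pics/w1d.png

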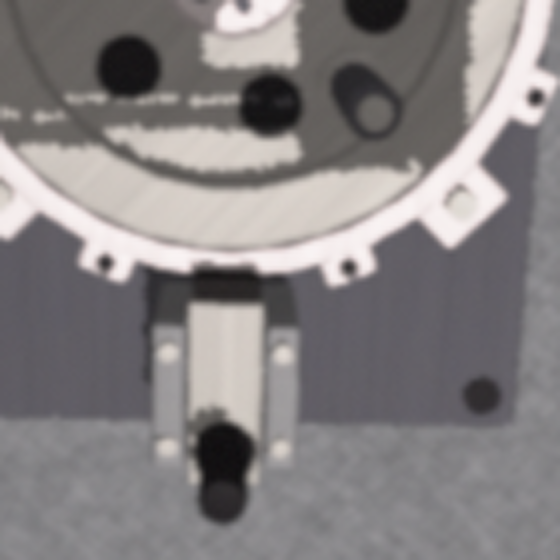

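The wrist crops show the peg top at (378,115), the knob top at (222,500) in the 4x crop, and the rim edges at x 66..427, y 42..414 in the 2.4x crop.

```bash
python3 - <<'E'
from h import *
import pickle
from scipy.optimize import least_squares
c=pickle.load(open('w1.pkl','rb'))
a=lambda u,v:((u-.7)/2.4+215,(v-.7)/2.4+15)
d=lambda u,v:((u-1.5)/4+260,(v-1.5)/4+125)
pts=np.array([ray('wrist',*a(*q),.066,c)[:2] for q in((66,235),(427,228),(247,42),(246,414),(120,362))])
s=least_squares(lambda x:np.hypot(*(pts-x[:2]).T)-x[2],[.526,.0056,.08]);print(s.x,s.fun)
W=s.x[:2]
P=ray('wrist',*d(378,115),.117,c)[:2];K=ray('wrist',*d(222,500),.1,c)[:2]
print('hub',ray('wrist',*a(246,238),.056,c))
for n,q in(('P',P),('K',K)):
  e=q-W;print(n,q,np.hypot(*e),np.degrees(np.arctan2(e[1],e[0])))
E
```

```text
[0.52824423 0.00750553 0.08018144] [ 0.0001705   0.00039973 -0.00035106 -0.00052987  0.00031071]
hub [0.5274053 0.0081888 0.056    ]
P [0.57721686 0.00487866] 0.049043025207564137 -3.0703767579747354
K [ 0.61980496 -0.10039902] 0.1415159348792796 -49.6842497637179
```

```bash
python3 - <<'E'
from h import *
P=np.array([.5753,.0041])
print(manip.current_tool_pos(),manip.current_force())
o=down(41.2)
manip.move_pose([*P,.16],o); print(manip.current_tool_pos())
manip.servo_line([*P,.088],vel=.08)
manip.sleep(.2);print(manip.current_tool_pos(),manip.current_force())
effector.close(8); manip.sleep(.2)
print(manip.current_clock(),manip.current_tool_pos(),manip.current_force(),manip.current_finger_gap())
im=viewer.get_image('wrist'); cv2.imwrite('pics/w2.png',im[:,:,::-1])
E
```

```text
[ 0.57513929 -0.04353715  0.24990298] [-0.04587143  0.0662009   1.10897499]
[0.57541498 0.00405364 0.16017054]
[0.57575099 0.00414208 0.08859506] [-0.94377938  0.42201929 -0.68691982]
5.9 [0.57525773 0.00406157 0.0879978 ] [-0.28197045 -0.16990673  0.92353709] 0.012562701820007021
```

View pics/w2.png

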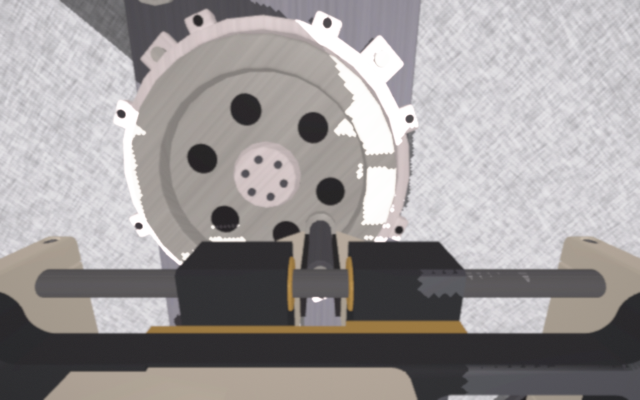

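The peg is between the pads (gap 12.6 mm, seen at (318,270)). Next I'll tighten the grip and try a few crank steps to learn timing and noise.

```bash
cat >> h.py <<'E'
W=np.array([.5273,.0067]); RR=.048
def step(adeg,vel=.06,z=.088,W=W,r=RR,settle=0.0):
    a=np.radians(adeg); u=np.array([np.cos(a),np.sin(a)])
    manip.servo_line([*(W+r*u),z],vel=vel)
    if settle: manip.sleep(settle)
    F=np.array(manip.current_force()); p=np.array(manip.current_tool_pos())
    return adeg,np.degrees(np.arctan2(*(p[:2]-W)[::-1])),np.hypot(*(p[:2]-W)),F[:2]@u,F[:2]@[-u[1],u[0]],F[2],manip.current_clock()
E
python3 - <<'E'
from h import *
effector.close(25)
print(manip.current_force(),manip.current_clock())
for a in range(0,24,4):
    print(np.round(step(a),4))
E
```

```text
[-0.09747103  0.1995257  -0.08814158] 6.1667
[ 0.      0.6966  0.048  -0.4463  1.6466 -0.3146  6.4167]
[ 4.      4.9341  0.0481  0.7959  0.821  -0.8093  6.6667]
[ 8.      8.7813  0.0481  1.0598  0.817  -0.6697  6.9167]
[12.     12.7177  0.0481  0.4788  0.8986 -0.1431  7.1667]
[16.     16.7199  0.0481  0.4996  0.5735 -0.0257  7.4167]
[20.     20.7481  0.0481  0.9636  0.3851 -1.8983  7.6667]
```

```bash
python3 - <<'E'
from h import *
hit=0;L=[]
for a in range(26,26+360,6):
    s=step(a);L.append(s)
    print(*np.round(s,3))
    if np.hypot(s[3],s[4])>20: print('STOP');break
    if s[4]<-2.5: hit+=1
    elif hit>=2: break
    else: hit=0
E
```

```text
26.0 27.155 0.048 1.739 -0.496 -0.426 7.917
32.0 33.093 0.048 2.023 -0.268 -2.248 8.167
38.0 38.901 0.048 2.717 -0.184 -0.965 8.417
44.0 44.826 0.048 3.101 1.665 -0.715 8.667
50.0 50.692 0.048 3.29 1.021 -1.853 8.917
56.0 56.563 0.048 2.985 1.352 -2.02 9.167
62.0 62.476 0.048 3.759 1.357 -2.859 9.417
68.0 68.493 0.048 4.666 0.87 -1.155 9.667
74.0 74.366 0.048 5.249 1.084 -1.608 9.917
80.0 80.304 0.048 4.522 0.295 -0.674 10.167
86.0 86.417 0.048 5.466 0.131 -0.313 10.417
92.0 92.675 0.048 5.457 -0.339 -0.53 10.667
98.0 98.91 0.048 4.918 1.484 0.469 10.917
104.0 105.139 0.048 5.003 1.078 -0.154 11.167
110.0 111.374 0.048 5.23 0.409 1.061 11.417
116.0 117.559 0.048 4.694 0.523 2.526 11.667
122.0 123.856 0.048 4.746 3.009 4.344 11.917
128.0 128.621 0.048 4.915 -0.279 0.457 12.167
134.0 135.1 0.048 4.715 -0.209 2.576 12.417
140.0 141.441 0.048 3.814 1.391 2.893 12.667
146.0 147.031 0.048 4.302 0.814 2.681 12.917
152.0 152.761 0.048 3.208 1.097 1.211 13.167
158.0 158.685 0.048 3.508 1.456 1.495 13.417
164.0 164.727 0.048 3.393 0.042 1.215 13.667
170.0 170.747 0.048 2.443 0.097 0.464 13.917
[... 924 characters left out ...]
.088 -0.045 18.917
296.0 -64.241 0.048 -4.167 0.699 0.019 19.167
302.0 -58.328 0.048 -4.207 -0.161 1.397 19.417
308.0 -52.275 0.048 -3.823 0.574 -0.258 19.667
314.0 -46.212 0.048 -4.42 0.11 1.021 19.917
320.0 -40.178 0.048 -3.603 -0.465 1.99 20.167
326.0 -34.137 0.048 -3.97 0.923 1.317 20.417
332.0 -27.983 0.048 -3.203 0.791 0.846 20.667
338.0 -21.914 0.048 -2.201 0.988 1.055 20.917
344.0 -15.707 0.048 -3.457 -0.225 1.627 21.167
350.0 -9.442 0.048 -2.611 0.775 1.816 21.417
356.0 -3.215 0.048 -1.794 0.54 0.019 21.667
362.0 2.858 0.048 -2.362 0.19 -0.328 21.917
368.0 8.93 0.048 -1.922 0.999 -0.128 22.167
374.0 15.002 0.048 -1.252 1.225 -1.564 22.417
380.0 20.987 0.048 -0.79 0.533 -0.857 22.667
```

A full turn at standstill readings gave only one anomaly, at about 122–140°, and there is about ±1 N of noise. I'll go back there and see whether force can be sampled while a move is running.

```bash
sed -i 's/^W=np.array.*RR/W=np.array([.5273,.0075]); RR/' h.py; python3 - <<'E'
from h import *
import threading,time
for a in (30,45,60,75,90):
    s=step(a,vel=.05); print(*np.round(s,2))
log=[];run=True
def rd():
    while run:
        log.append((manip.current_clock(),*manip.current_tool_pos(),*manip.current_force())); time.sleep(.003)
t=threading.Thread(target=rd);t.start()
s=step(105,vel=.05);run=False;t.join()
print(*np.round(s,2)); L=np.array(log); print(len(L)); print(L[::max(1,len(L)//15)].round(4))
E
```

```text
30.0 31.21 0.05 -1.75 1.47 -0.42 23.0
45.0 45.94 0.05 -2.31 0.62 -1.34 23.4
60.0 60.73 0.05 -3.08 1.29 -0.02 23.8
75.0 75.63 0.05 -3.45 0.87 -1.36 24.2
90.0 90.56 0.05 -3.19 -0.04 -1.28 24.6
105.0 105.71 0.05 -3.37 0.08 -3.97 25.0
0
[]Exception in thread Thread-1 (rd):
Traceback (most recent call last):
KeyError: 't'
```

Reading during a move isn't supported, so I'll use small steps. The radial force shows the axis at y≈7.2 mm, with about 10 N/mm stiffness. Next is a fine pass across the suspect sector.

```bash
sed -i 's/^W=np.array.*RR/W=np.array([.5273,.0072]); RR/' h.py; python3 - <<'E'
from h import *
for a in range(108,157,3):
    s=step(a,vel=.1); print(*np.round(s,2), np.round(manip.current_wrist_torque(),2))
E
```

```text
108.0 108.21 0.05 -4.19 0.31 -2.72 25.25 [-0.82 -0.08  0.01]
111.0 111.25 0.05 -2.67 0.17 -2.86 25.5 [-0.81 -0.17 -0.06]
114.0 114.32 0.05 -3.73 0.94 -2.88 25.75 [-0.75 -0.15 -0.05]
117.0 117.34 0.05 -2.95 0.65 -3.04 26.0 [-0.74 -0.17  0.03]
120.0 120.37 0.05 -3.86 1.07 -2.98 26.25 [-0.72 -0.16  0.01]
123.0 122.79 0.05 -2.69 -1.15 -4.83 26.5 [-0.56 -0.57  0.05]
126.0 125.08 0.05 -3.86 -3.18 -7.37 26.75 [-0.21 -1.04  0.02]
129.0 127.63 0.05 -3.53 -4.08 -8.69 27.0 [-0.05 -1.18 -0.01]
132.0 130.37 0.05 -4.3 -4.14 -8.25 27.25 [ 0.02 -1.26 -0.03]
135.0 133.73 0.05 -3.33 -3.92 -7.52 27.5 [-0.01 -1.11 -0.04]
138.0 137.81 0.05 -3.41 -1.97 -6.2 27.75 [-0.25 -0.84 -0.  ]
141.0 141.86 0.05 -3.99 1.71 -4.13 28.0 [-0.65 -0.44 -0.01]
144.0 144.6 0.05 -3.75 -0.24 -3.72 28.25 [-0.57 -0.54  0.01]
147.0 147.41 0.05 -2.63 0.89 -4.47 28.5 [-0.53 -0.5   0.04]
150.0 150.33 0.05 -2.51 1.04 -3.43 28.75 [-0.53 -0.53  0.01]
153.0 153.36 0.05 -2.58 0.05 -3.91 29.0 [-0.4  -0.5  -0.02]
156.0 156.35 0.05 -1.8 0.45 -4.94 29.25 [-0.45 -0.47 -0.03]
```

The tight spot is clear: drag starts at about 121° and ends at about 140°. I'll make the same pass the other way to cancel lag.

```bash
python3 - <<'E'
from h import *
for a in [150,146,144,142,140,138,136,134,132,130,128,126,124,122,120,118,116,112]:
    s=step(a,vel=.1); print(*np.round(s,2), np.round(manip.current_wrist_torque(),2))
E
```

```text
150.0 149.16 0.05 -3.14 -0.55 -5.41 29.5 [-0.23 -0.57 -0.06]
146.0 145.49 0.05 -3.79 -1.03 -3.11 29.75 [-0.28 -0.62 -0.01]
144.0 143.89 0.05 -2.64 -0.48 -3.67 30.0 [-0.27 -0.52  0.01]
142.0 141.83 0.05 -2.58 -0.63 -4.64 30.25 [-0.35 -0.44 -0.03]
140.0 139.91 0.05 -2.78 -0.45 -2.52 30.5 [-0.36 -0.38 -0.02]
138.0 138.39 0.05 -1.32 1.37 -1.47 30.75 [-0.77 -0.02 -0.03]
136.0 136.85 0.05 -2.5 3.93 0.44 31.0 [-1.04  0.26 -0.05]
134.0 135.15 0.05 -1.49 5.52 1.19 31.25 [-1.2   0.47  0.03]
132.0 133.62 0.05 -2.5 5.09 3.13 31.5 [-1.32  0.61  0.02]
130.0 131.92 0.05 -2.45 6.82 4.12 31.75 [-1.37  0.66  0.03]
128.0 129.91 0.05 -2.78 6.38 3.1 32.0 [-1.29  0.77 -0.07]
126.0 127.48 0.05 -1.41 5.05 2.89 32.25 [-1.19  0.59  0.  ]
124.0 124.5 0.05 -3.33 3.59 1.35 32.5 [-0.99  0.37  0.03]
122.0 121.12 0.05 -4.3 0.43 -2.58 32.75 [-0.68 -0.35 -0.01]
120.0 119.11 0.05 -3.35 -0.73 -3.66 33.0 [-0.53 -0.41  0.07]
118.0 117.55 0.05 -3.73 -0.04 -3.71 33.25 [-0.58 -0.44  0.03]
116.0 115.73 0.05 -3.15 -1.07 -3.18 33.5 [-0.61 -0.35 -0.02]
112.0 111.48 0.05 -2.15 -0.83 -3.1 33.75 [-0.62 -0.33 -0.02]
```

Approached from both sides, the edges give 121.3–122° and 139.5–140°, so the middle is about 130.6°. Next I'll set the rotor there and release it.

```bash
python3 - <<'E'
from h import *
for a in [122,129,132.8]:
    s=step(a,vel=.06); print(*np.round(s,2))
manip.sleep(.3)
p=np.array(manip.current_tool_pos());print(np.degrees(np.arctan2(*(p[:2]-W)[::-1])))
effector.open_jaws()
p=np.array(manip.current_tool_pos());print(p)
c=viewer.get_calibration('wrist')
manip.servo_line([p[0],p[1],.16],vel=.15)
K=np.array([.6203,-.1003])
manip.move_pose([*(K-0.0*K),.16],down(41.2))
manip.sleep(.2)
import pickle
c=viewer.get_calibration('wrist'); pickle.dump(c,open('w3.pkl','wb'))
im=viewer.get_image('wrist'); cv2.imwrite('pics/w3.png',im[:,:,::-1])
a=np.radians(130.6);print(proj('wrist',[*(W+.048*np.array([np.cos(a),np.sin(a)])),.117],c),proj('wrist',[*K,.1],c))
print(manip.current_clock(),manip.current_tool_pos(),manip.current_force())
im=viewer.get_image('top')[145:295,245:395]; cv2.imwrite('pics/top3.png',cv2.resize(im[:,:,::-1],(600,600),interpolation=cv2.INTER_CUBIC))
E
```

```text
122.0 123.47 0.05 -3.04 3.67 -0.1 34.04
129.0 129.02 0.05 -3.09 0.46 -3.44 34.29
132.8 131.48 0.05 -3.52 -3.21 -6.68 34.54
131.6778165243771
[0.49466847 0.04241675 0.08799698]
[ 319.04967989 -117.25356571] [316.96215856 215.79346981]
37.825 [ 0.62000121 -0.09843126  0.16017722] [ 0.62096603  0.33211765 -0.02868974]
```

View pics/w3.png

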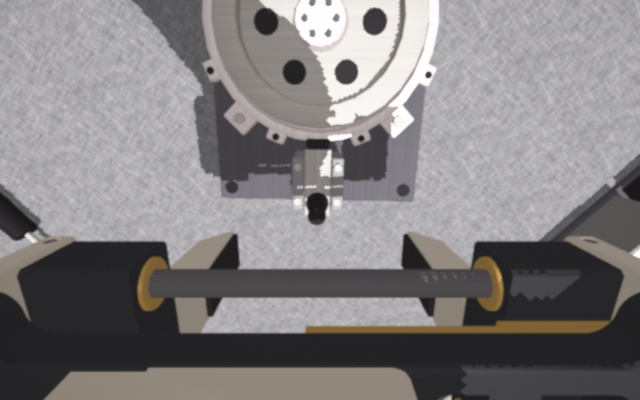

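View pics/top3.png

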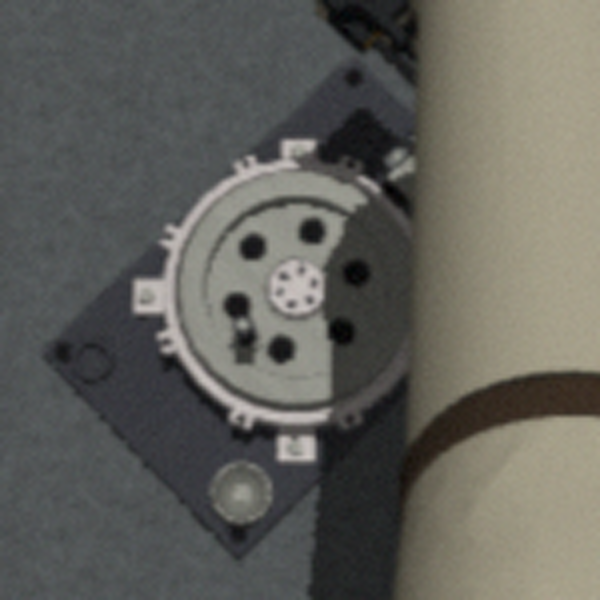

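The knob top is at (317,215) in the wrist view, exactly where it was predicted, and the peg top is at (243,323) in the top crop. I'll check the peg azimuth and grasp the knob.

```bash
python3 - <<'E'
from h import *
t=lambda u,v:((u-1.5)/4+245,(v-1.5)/4+145)
P=ray('top',*t(243,323),.117)[:2]; P0=ray('top',*t(296,198),.117)[:2]
Wt=np.array([.5261,.0056])
for w in(Wt,W): print(P,np.hypot(*(P-w)),np.degrees(np.arctan2(*(P-w)[::-1])))
K=np.array([.6203,-.1003])
manip.servo_line([*K,.073],vel=.1); manip.sleep(.2)
print(manip.current_tool_pos(),manip.current_force())
effector.close(6);manip.sleep(.15);print(manip.current_force(),manip.current_finger_gap())
effector.close(30);manip.sleep(.15);print(manip.current_clock(),manip.current_tool_pos(),manip.current_force(),manip.current_finger_gap(),manip.current_wrist_torque())
im=viewer.get_image('wrist'); cv2.imwrite('pics/w4.png',im[:,:,::-1])
E
```

```text
[0.49661848 0.04221313] 0.047007243560332465 128.84161439077522
[0.49661848 0.04221313] 0.046553996454079954 131.22763534538188
[ 0.62089186 -0.10039213  0.07382522] [ 0.16412471 -0.36034596  0.5740225 ]
[-4.90218    -1.43341243  3.43918834] 0.013748248307993757
40.7917 [ 0.61918193 -0.10129035  0.07287885] [-4.42716571 -2.58182268  2.59317422] 0.013135912568921312 [-0.61901397  1.00544884  0.03940773]
```

View pics/w4.png

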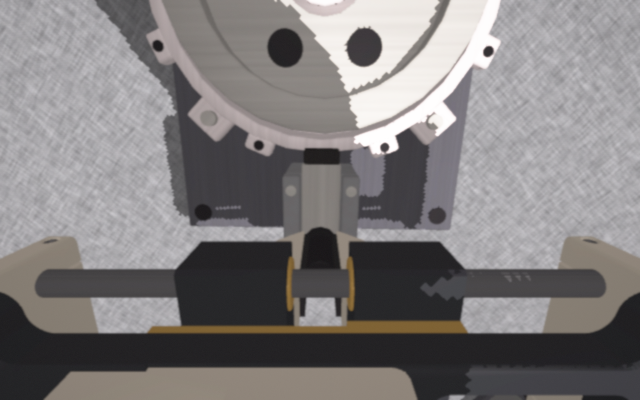

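The knob is held (gap 13 mm, at (320,270)). Now I'll push inwards in small steps while watching the force.

```bash
python3 - <<'E'
from h import *
u=np.array([np.cos(np.radians(131.2)),np.sin(np.radians(131.2))]);v=np.array([-u[1],u[0]])
p0=np.array(manip.current_tool_pos());f0=np.array(manip.current_force())
for d in [2,4,6,7,8,9,9.5,10,10.5,11]:
    manip.servo_line([*(p0[:2]+u*d*1e-3),.073],vel=.02)
    p=np.array(manip.current_tool_pos());f=np.array(manip.current_force());q=(p-p0)[:2]
    fu=-(f-f0)[:2]@u
    print(d,np.round([q@u*1e3,q@v*1e3,fu,(f-f0)[:2]@v,f[2],manip.current_finger_gap()*1e3,manip.current_clock()],2))
    if fu>10: print('stop');break
E
```

```text
2 [ 0.99  0.05  4.15 -3.91 -2.99 13.27 41.12]
4 [ 3.640e+00 -2.000e-02  4.980e+00 -4.250e+00 -2.990e+00  1.324e+01
  4.137e+01]
6 [ 6.1  -0.05  5.45 -3.65 -2.3  13.37 41.62]
7 [ 7.120e+00 -4.000e-02  5.420e+00 -4.280e+00 -3.100e+00  1.313e+01
  4.187e+01]
8 [ 8.190e+00 -2.000e-02  5.640e+00 -3.910e+00 -2.310e+00  1.316e+01
  4.212e+01]
9 [ 9.14 -0.05  5.77 -5.03 -3.05 13.15 42.37]
9.5 [ 9.4  -0.06  6.5  -4.81 -4.47 12.73 42.62]
10 [ 9.64 -0.08  7.54 -4.7  -4.56 13.29 42.87]
10.5 [ 9.86 -0.08  8.09 -5.84 -5.56 13.13 43.12]
11 [ 1.001e+01 -4.000e-02  7.670e+00 -5.930e+00 -5.670e+00  1.313e+01
  4.337e+01]
```

Contact came at about 9.1 mm and the push is now about 2.5 N above sliding. I'll go on to roughly 6–7 N on the shoe.

```bash
python3 - <<'E'
from h import *
u=np.array([np.cos(np.radians(131.2)),np.sin(np.radians(131.2))]);v=np.array([-u[1],u[0]])
p0=np.array([.61918193,-.10129035]);f0=.97
for d in [11.5,12,12.5,13,13.5]:
    manip.servo_line([*(p0+u*d*1e-3),.073],vel=.02); manip.sleep(.1)
    p=np.array(manip.current_tool_pos())[:2];f=np.array(manip.current_force());q=p-p0
    fu=f0-f[:2]@u
    print(d,np.round([q@u*1e3,q@v*1e3,fu,f[:2]@v,f[2],manip.current_clock()],2))
    if fu>11.5 or q@u>.0109: print('stop');break
im=viewer.get_image('wrist'); cv2.imwrite('pics/w5.png',im[:,:,::-1])
E
```

```text
11.5 [10.19 -0.09  8.51 -0.25 -6.18 43.72]
12 [10.39 -0.11  8.93  0.09 -7.08 44.07]
12.5 [10.57 -0.1   9.77 -0.14 -8.38 44.42]
13 [10.74 -0.09 11.08 -0.47 -8.5  44.77]
13.5 [11.   -0.1  11.54 -0.87 -8.59 45.12]
stop
```

View pics/w5.png

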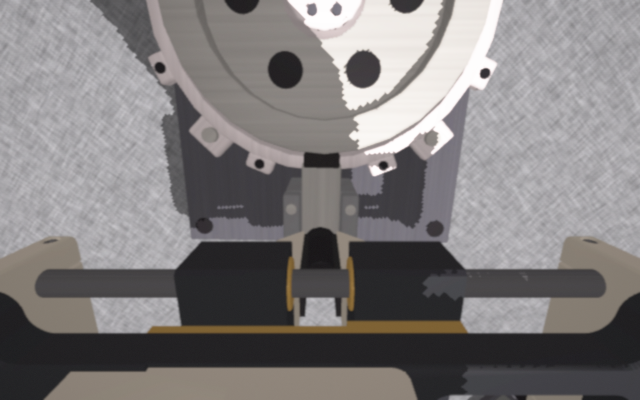

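The shoe is seated on the rim at (322,158), with about 6 N on it. Now I'll let go, back off, and check the peg and lock.

```bash
python3 - <<'E'
from h import *
import pickle
effector.open_jaws(); p=np.array(manip.current_tool_pos()); print(p)
manip.servo_line([p[0],p[1],.2],vel=.12)
manip.move_pose([.575,-.045,.25],down(41.2)); manip.sleep(.3)
c=viewer.get_calibration('wrist'); pickle.dump(c,open('w6.pkl','wb'))
im=viewer.get_image('wrist'); cv2.imwrite('pics/w6.png',im[:,:,::-1])
a=im[15:265,215:415]; cv2.imwrite('pics/w6c.png',cv2.resize(a[:,:,::-1],(480,600),interpolation=cv2.INTER_CUBIC))
print(manip.current_clock(),manip.current_force())
im=viewer.get_image('side'); cv2.imwrite('pics/side6.png',im[:,:,::-1])
E
```

```text
[ 0.6102989  -0.09115332  0.07298913]
48.4333 [ 0.04105195  0.08143637 -0.09271565]
```

View pics/w6c.png

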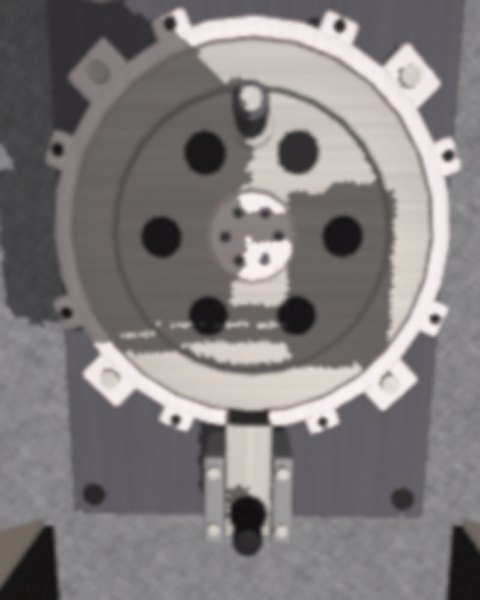

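View pics/side6.png

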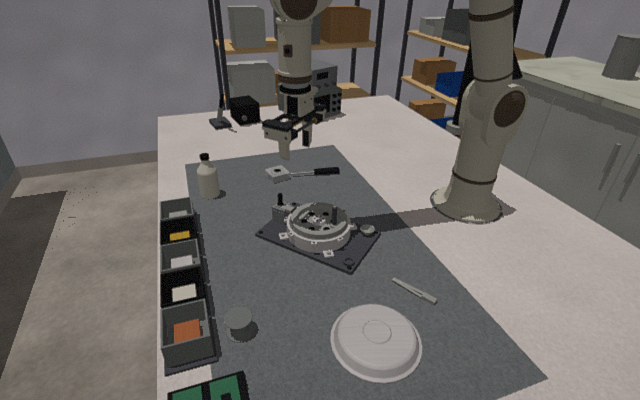

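Peg top (251,97), knob top (247,541), hub (251,236) in the crop.

```bash
python3 - <<'E'
from h import *
import pickle
c=pickle.load(open('w6.pkl','rb')); a=lambda u,v:((u-.7)/2.4+215,(v-.7)/2.4+15)
P=ray('wrist',*a(251,97),.117,c)[:2];K=ray('wrist',*a(247,541),.1,c)[:2]
for q in(P,K): e=q-W;print(q,np.hypot(*e),np.degrees(np.arctan2(e[1],e[0])))
manip.hand_in(); print(manip.current_clock())
E
```

```text
[0.49626369 0.04452729] 0.04854460825686968 129.74230847759173
[ 0.61324098 -0.09261644] 0.1317162671664737 -49.27186973558491
the job is handed in; nothing more can be done
the job is handed in; nothing more can be done
```

I found the tight spot, left the rotor standing on its middle, and pushed the lock in until its shoe bore on the rim. I then let go and handed the job in at about 48 s. The hand-in gives no verdict, so the result rests on my own readings below.

- **Tight spot:** the drag starts and ends at about 121–122° and 139.5–140° (peg direction in world axes), felt from both sides, which puts the middle at about 130.6°. The first full turn in coarse 6° steps showed it only weakly; the fine passes were clear.
- **Rotor:** the wrist picture after letting go has the peg at about 129.7°, and an earlier top view read 129–131°. Both are within about 2° of the middle, against the 6° allowed.
- **Lock:** the shoe met the rim at about 9.1 mm of travel, and I stopped at about 11.0 mm. The push was then about 11.5 N, roughly 6 N above the sliding force. In the last picture the knob is about 132 mm from the axis and the shoe is still on the rim. I could not read the remaining shoe force directly after letting go.
- **Bench:** the wrist force read about zero after I backed off. The other things looked unmoved in the last side picture; I did not measure their positions.

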